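Release the cam lock and push the contact slide home

ROBOT

A 7-joint arm with a two-finger parallel gripper is mounted at the origin on the work surface. World frame = base frame: x ahead of the robot, y to its left, z up, the work surface at z = 0. Lengths are in mm, angles in rad, forces in N, time in s.
With the tool pointing down it reaches from about 400 to 875 mm from the base axis. Payload 4.4 kg.
Tool frame: the origin (TCP) lies at the very end of the fingers, on their centre line; the grasp point (between the pads) lies 19 mm behind it; z points along the fingers, x is the direction in which the jaws open and shut, and the axes are right-handed (so a half turn about z gives the same grasp; the last joint's range is limited). The gripper opens to 85 mm and grips with 20 to 120 N. Pads are 22 mm wide; open, the fingers measure 114 mm over their backs; the gripper's body (76 mm by 85 mm) begins 54 mm behind the grasp point. The pads swing forward as they close: fully open they stand 13 mm farther back than shut.
Start: joints at [-1.266, 0.628, 0.038, 1.517, -0.027, 0.996, -0.02], TCP at [235.512, 605.848, 231.313] pointing down, gripper open.
Joint ranges: [-3.06, 3.06], [-0.37, 2.12], [-1.25, 1.32], [0.18, 2.47], [-1.1, 4.24], [0.23, 1.98], [-2.94, 2.94]. Speed limits (rad/s): [2.57, 2.57, 3.14, 3.14, 3.14, 3.14, 3.14].

INTERFACE

Orientations are given as [roll, pitch, yaw] about the fixed x, y, z axes, in that order (R = Rz(yaw) Ry(pitch) Rx(roll)).
In Python, from cell import ctrl, get_image, job, models gives the robot as it stands.
- The arm moves only by the tool move_arm, never from a script. Its argument "moves" is a list that holds one entry, the list of rows, each a list of 6 numbers: the shift along the tool's x, y, z in m, then the turn, a rotation vector about the tool's x, y, z in rad. A call has 1 to 20 rows; each row is the pose to reach, as a shift and turn from the pose commanded when the call began, along the tool's axes at that moment; what a row does not reach only later rows make up. A row lasts 1/8 s, in which the tool goes at most 62.5 mm and 10.7 degrees, less where a joint would pass 70% of its speed; a pose out of reach is approached as far as the arm can. A call with a gripper value outside its range is refused whole. "jaw" is the opening, from 0 (shut) to 1 (fully open), set as the call begins (left out, the last holds). The fingers move at their own pace and stop on an object; the grip force is fixed at half the most. Time passes only in rows, so rows that repeat a pose let the fingers close. It gives the time, the measured TCP pose, the force and the opening at its end, in the units of the state.
- ctrl.read_state(): the state, without advancing time (a new reading comes with each control period).
- get_image(name): name is "side" or "top" or "wrist"; returns a dict with "color" (400x640x3 uint8, blue, green, red), "fov_y" (degrees; the focal length in pixels is half the picture's height over the tangent of half this angle, whatever the lens; pixels are square), "cx", "cy" (the principal point, pixels), "k1" (the pictures are not rectified: a ray, as slopes to the right and down, at radius r is drawn at 1 + k1 r^2 times it, then the intrinsics apply), "origin" and "orientation" of the camera in the world; the wrist camera has in their place "hand_eye" (4x4, takes a point from camera to tool coordinates, whose origin is the TCP and whose axes are the tool frame's). Camera axes: x right, y up, looking along -z (the intrinsics and any distortion apply to the point x, -y, -z); pixel columns grow to the right and rows downward; lengths in mm; the calibration is good to about 2 mm. A picture is of the moment at which its call begins: read the wrist's pose just before it. There is no depth.
- job.finish_job(): hands the job in, once; it reports no verdict.
Trained networks look in the newest picture that a camera, given by its name, has taken for a name from the list of things; names that differ only in an ending like _2 or _b are one class to them, and where a whole thing is asked for, a point or a joint stands for the part that bears it (a point fixed in the world has none). Each returns a list of dicts, best first, with "score" (0 to 1); they miss things now and then, are a little off and sometimes report something else, mostly with a low value. They report only what shows in the picture. A call takes as long as a camera call.
- models.cut_out(camera, thing): "pixels" (400x640 bool, what is visible of it) and "uv" ([column, row] in pixels, amid what is visible of it).
- models.place_of(camera, thing): "uv" ([column, row] in pixels: a listed point, or the origin of a listed thing).
The state is a dict: "clock": time; "qpos": joint angles; "qd": joint speeds; "tau": joint torques, N m; "eef_pos": TCP position; "tool_rot": TCP orientation; "force": force on the tool from outside, world axes, zero at the start; "torque": the same for the moment, N m; "width": finger opening in mm.
Only numpy, scipy, OpenCV 4.12 (cv2) and the standard library are available. Lean on these libraries where they do the work, as an engineer would, in place of code of your own. Each camera call takes 0.05 s, during which the arm holds its last target.

TASK

On the board-test jig, push the red peg of the cam lever round with the fingertips until the cam is at its low point, the lever pointing straight forward, away from the slide, along the yellow line. Only then push the orange plate to send the blue slide forward until it is fully home, and come away. Do not touch the green circuit board, and leave the loose things on the bench where they are, neither lifted nor pushed about.

Things in the scene. Friction and masses are not known exactly. Their poses are not given: they have to be found in the camera images.
- jig: board-test jig fixed to the bench: aluminium base plate 330 x 170 x 12 mm. Origin: on the bench under the cam's pivot. x axis: the way the slide goes forward, towards the green board; y: left of that; z up. Base plate: x -160 to 170 mm, y -85 to 85 mm. The blue slide is behind the cam (-x), the board in front (+x). Apart from the lever's peg nothing on the jig stands higher than 60 mm.
- pivot (a point): on the cam's upright pivot axis, on top of its dark hub (18 mm across), 58 mm above the bench. The cam is an eccentric brass disc 64 mm across, 28 to 44 mm above the bench, its centre 16 mm off the pivot on the lever's side.
- cam (a joint): cam angle, rad: from jig x to the lever, counter-clockwise from above. 0, and 6.283 one turn on, is the low point: lever straight forward, away from the slide. 3.14 is the high point: lever back over the slide. Turns either way between -0.45 and 6.73, by about 2 N at the peg; stays where it is left. The slide goes fully home only with the cam within about 0.5 rad of its low point.
- yellow_line (a point): middle of the yellow line on the base plate, on the jig's x axis 66 mm in front of the pivot, 26 x 8 mm, 13 mm above the bench. The lever lies over it when the cam is at its low point.
- lever_peg (a point): centre of the top of the red upright peg on the end of the cam's lever. Peg: 16 mm diameter, red from 54 to 100 mm above the bench, 62 mm out from the pivot. The dark lever bar below it (14 mm wide) spans 46 to 54 mm above the bench.
- slide (a joint): forward travel of the blue follower slide along jig x, m: 0 fully back (as at the start), 0.032 fully home on its stop, the black contact blocks on its two arms then up against the board's edge. Friction about 3 N, no spring; stays where it is left. A steel roller on its nose meets the cam.
- push_plate (a point): middle of the top edge of the rear face of the slide's orange upright push plate. The rear face looks along jig -x, is 70 mm wide along jig y, 16 to 60 mm above the bench; plate 10 mm thick. With the slide fully back it is 135 mm behind the pivot.
- board: green circuit board under test, fixed in the front of the jig, parts on it up to 38 mm above the bench; not to be touched. Spans jig x 81 to 165 mm, y -80 to 80 mm. Origin and axes: those of the jig.
- spool: solder-wire reel lying on its flange, black and steel, 52 mm across, 44 mm tall; loose bystander; origin: centre of its underside.
- screwdriver: yellow-handled screwdriver, 190 mm long, lying beside the jig; loose bystander; origin: on the bench under the line from handle to tip, near the middle.
- capacitor: white capacitor can with a blue band, 35 mm across, 50 mm tall; loose bystander; origin: centre of its underside.
- tape: yellow tape roll lying flat, 84 mm across, 24 mm tall; loose bystander; origin: centre of its underside.
- cup: clear plastic cup, 72 mm across the rim, 90 mm tall; loose bystander; origin: centre of its underside.
- choke: copper-wound ring choke lying flat, 76 mm across, 30 mm tall; loose bystander; origin: centre of its underside.
- relay: white relay block, 50 x 35 x 30 mm; loose bystander; origin: centre of its underside.

How it is judged (in metres and radians):
On the way, in this order (a step that is already met when the one before it is completed fails the run):
1. the cam is at its low point (within 0.4 rad) while the slide is still back (less than 6 mm forward) ((value of joint cam below 0.4 rad or value of joint cam above 5.8832 rad) and value of joint cam between -0.4 and 6.6832 rad and value of joint slide below 0.006 m), for 0.2 s.
2. the slide is fully home (at least 29.5 of 32 mm) (value of joint slide above 0.0295 m), for 0.2 s.
At the end, for the whole second after the job is handed in: The slide is home (at least 29.5 mm of its 32 mm) and at rest, the cam is at its low point (lever within 0.4 rad of straight forward), and every loose thing is within 30 mm of where it started ((value of joint cam below 0.4 rad or value of joint cam above 5.8832 rad) and value of joint cam between -0.4 and 6.6832 rad and value of joint slide above 0.0295 m and velocity of joint slide between -0.005 and 0.005 m/s and velocity of joint cam between -0.05 and 0.05 rad/s and not (distance of spool from where it was at the start of the episode above 0.03 m) and not (distance of screwdriver from where it was at the start of the episode above 0.03 m) and not (distance of capacitor from where it was at the start of the episode above 0.03 m) and not (distance of tape from where it was at the start of the episode above 0.03 m) and not (distance of cup from where it was at the start of the episode above 0.03 m) and not (distance of choke from where it was at the start of the episode above 0.03 m) and not (distance of relay from where it was at the start of the episode above 0.03 m)); the robot touches nothing.
It fails at once if the circuit board is touched (over 1 N) (contact force between any of the fingers, the arm and board above 1 N).
It fails at once if a loose bystander is lifted, carried or pushed more than 30 mm (distance of any of spool, screwdriver, capacitor, tape, cup, choke, relay from where it was at the start of the episode above 0.03 m).
It also fails if it takes over 64 s, if anything falls off the work surface, if the arm or the gripper's body presses on something with over 40 N, if the wrist force passes 120 N, or if a joint passes its speed limit or range.

## Working session

There is one attempt and no reset: what is moved stays moved. The work goes in short steps, Python scripts to look and compute and a tool call to move; the robot and the scene stay as the last step left them, time stands still between calls to the robot, and variables do not carry over. Pictures are saved under pics/ and viewed, and the job is handed in when it is done.

Besides the shell and the picture viewer there is one more tool, called after ">>>" in YAML: its name, and indented under it one key for each argument. move_arm: Moves the arm, as the interface text tells. Its arguments: {"type":"object","properties":{"moves":{"type":"array","items":{"type":"array","items":{"type":"array","items":{"type":"number"}}}},"jaw":{"type":"number"}},"required":["moves"]}

```bash
ls; mkdir -p pics; cat > h.py <<'E'
import numpy as np, cv2
from cell import ctrl, get_image, job, models
from scipy.spatial.transform import Rotation as R
def cam(im):
    o=np.array(im["origin"]);q=im["orientation"]
    return o,R.from_euler('xyz',q).as_matrix()
def ray(im,uv,o=None,M=None):
    if o is None:o,M=cam(im)
    f=200/np.tan(np.radians(im["fov_y"])/2)
    d=np.array([(uv[0]-im["cx"])/f,(uv[1]-im["cy"])/f]);k=im["k1"]
    u=d.copy()
    for _ in range(30):u=d/(1+k*(u@u))
    return o,M@np.array([u[0],-u[1],-1])
def atz(im,uv,z,o=None,M=None):
    o,d=ray(im,uv,o,M);return o+d*(z-o[2])/d[2]
def proj(im,p,o=None,M=None):
    if o is None:o,M=cam(im)
    f=200/np.tan(np.radians(im["fov_y"])/2)
    c=M.T@(np.array(p)-o);u=np.array([c[0],-c[1]])/-c[2]
    u=u*(1+im["k1"]*(u@u));return u*f+[im["cx"],im["cy"]]
E
python3 - <<'E'
from h import *
s=ctrl.read_state();print(s["clock"],s["eef_pos"],s["tool_rot"],s["width"])
for n in["top","side"]:
    im=get_image(n);cv2.imwrite(f"pics/{n}0.png",im["color"]);print(n,{k:v for k,v in im.items() if k!="color"})
    for t,z in [("pivot",58),("yellow_line",13),("lever_peg",100),("push_plate",60),("jig",0),("spool",0),("screwdriver",0),("capacitor",0),("tape",0),("cup",0),("choke",0),("relay",0)]:
        r=models.place_of(n,t)
        print(t,[(round(x["score"],2),np.round(x["uv"]),np.round(atz(im,x["uv"],z),1)) for x in r[:2]])
E
```

```text
pics
0.0 [235.27158693 605.23673375 230.38693736] [-3.14158194e+00  1.92588858e-03  1.19994666e+00] 85.51783372574833
top {'fov_y': 51.541206713846115, 'cx': 322.2253234325397, 'cy': 192.674738498272, 'k1': -0.06336601939220753, 'origin': array([ 353.54498902,  -13.47266706, 1343.45567432]), 'orientation': array([ 0.18532836, -0.00900596, -1.54817692])}
pivot [(0.92, array([329., 191.]), array([600.6, -40.2,  58. ]))]
yellow_line [(0.92, array([326., 177.]), array([655. , -32.7,  13. ]))]
lever_peg [(0.91, array([318., 202.]), array([556.8,  -8.7, 100. ]))]
push_plate [(0.63, array([336., 237.]), array([457.1, -63.8,  60. ]))]
jig [(0.96, array([329., 198.]), array([589. , -41.9,   0. ]))]
spool [(0.54, array([293., 229.]), array([483.7,  72.6,   0. ]))]
screwdriver [(0.52, array([369., 200.]), array([ 585.8, -173.2,    0. ]))]
capacitor [(0.56, array([286., 178.]), array([651.3, 100.5,   0. ]))]
tape [(0.84, array([183., 183.]), array([628.1, 444.9,   0. ]))]
cup [(0.65, array([186., 230.]), array([471.1, 420.5,   0. ])), (0.42, array([326., 178.]), array([655.8, -30. ,   0. ]))]
ch
[... 612 characters left out ...]
ray([635.7,   6.9, 100. ]))]
push_plate [(0.62, array([282., 235.]), array([460.7, -67.3,  60. ])), (0.44, array([328., 281.]), array([ 578.3, -224. ,   60. ]))]
jig [(0.75, array([330., 243.]), array([597.8, -59.1,   0. ]))]
spool [(0.74, array([284., 212.]), array([463.4,  71.3,   0. ]))]
screwdriver [(0.56, array([327., 282.]), array([ 579., -191.,    0.]))]
capacitor [(0.72, array([338., 207.]), array([635.7,  82.3,   0. ]))]
tape [(0.68, array([328., 137.]), array([629.1, 448.7,   0. ]))]
cup [(0.78, array([287., 143.]), array([474.4, 418.2,   0. ]))]
choke [(0.63, array([297., 372.]), array([ 493. , -429.3,    0. ]))]
relay [(0.66, array([370., 367.]), array([ 664.4, -426.7,    0. ]))]
```

```bash
python3 - <<'E'
import cv2
for n,(x,y) in dict(top=(240,130),side=(240,140)).items():
    i=cv2.imread(f"pics/{n}0.png");cv2.imwrite(f"pics/{n}0c.png",cv2.resize(i[y:y+150,x:x+200],None,fx=4,fy=4,interpolation=cv2.INTER_CUBIC))
E
```

```text
(no output)
```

View pics/top0.png

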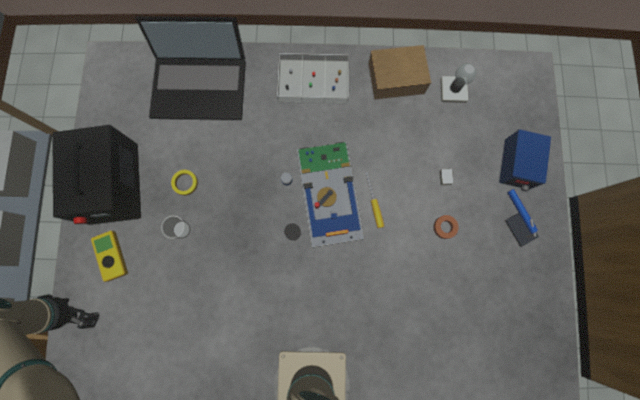

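View pics/top0c.png

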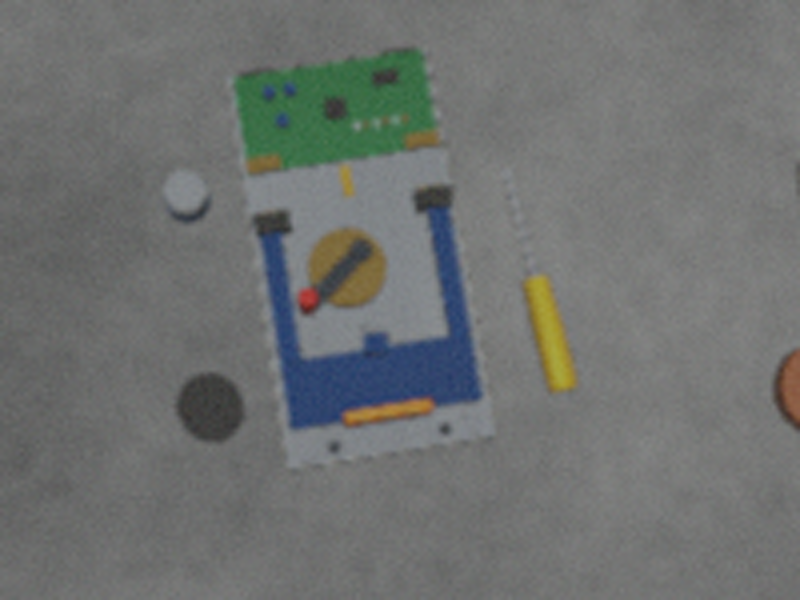

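View pics/side0c.png

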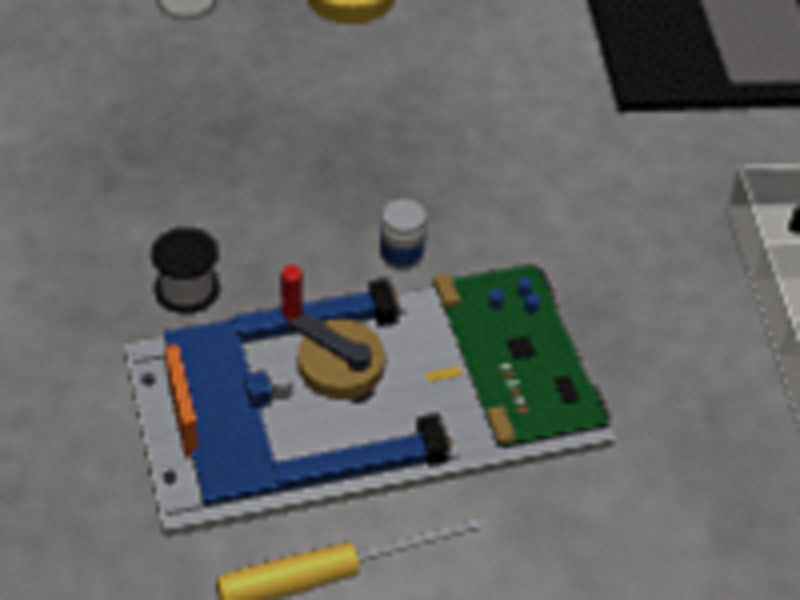

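```bash
cat >> h.py <<'E'
def rows(pos,yaw):
    "rel shift from commanded~measured pose to world pos mm, yaw"
    s=ctrl.read_state();M=R.from_euler('xyz',s["tool_rot"])
    T=R.from_euler('xyz',[np.pi,0,yaw])
    return np.r_[M.inv().apply(np.array(pos)-s["eef_pos"])/1000,(M.inv()*T).as_rotvec()]
def wcam(im,s):
    H=np.array(im["hand_eye"]);M=R.from_euler('xyz',s["tool_rot"]).as_matrix()
    return M@H[:3,3]+s["eef_pos"],M@H[:3,:3]
E
python3 - <<'E'
from h import *
from scipy.optimize import least_squares
im=get_image("wrist");print({k:v for k,v in im.items() if k!="color"})
J=np.array
# top image corners from crop
pts=[((290,467),(-160,85,12)),((494,434),(-160,-85,12)),((363,248),(0,0,58)),((347,180),(66,0,13)),((388,412),(-135,0,60))]
im=get_image("top")
def f(p):
    c,s=np.cos(p[2]),np.sin(p[2]);r=[]
    for u,q in pts: r+=list(proj(im,[p[0]+c*q[0]-s*q[1],p[1]+s*q[0]+c*q[1],q[2]])-[240+u[0]/4,130+u[1]/4])
    return r
a=least_squares(f,[597,-45,.15]);print(a.x,np.round(a.fun,2))
print(rows([540,-45,260],0.15))
E
```

```text
{'fov_y': 70.26894221093552, 'cx': 320.32116765339623, 'cy': 195.74390257126794, 'k1': -0.01928999507704677, 'hand_eye': array([[ 9.99999986e-01, -2.14594581e-05, -1.63514187e-04,
         9.04685438e-01],
       [-7.08392225e-05, -9.51260925e-01, -3.08387171e-01,
        -7.80971849e+01],
       [-1.48926835e-04,  3.08387179e-01, -9.51260914e-01,
        -1.42619650e+02],
       [ 0.00000000e+00,  0.00000000e+00,  0.00000000e+00,
         1.00000000e+00]])}
[ 5.99125002e+02 -4.53607373e+01  1.80097537e-01] [-0.73  0.11  0.6   0.01 -0.34 -0.49  0.06 -0.37  0.41  0.68]
[-4.96285364e-01  5.19639079e-01 -2.87159520e-02 -3.43813507e-05
 -2.31493548e-05  1.04997536e+00]
```

```bash
python3 - <<'E'
from h import *
print(rows([570,0,260],0.18))
E
```

```text
[-4.43472586e-01  5.31292851e-01 -2.87142751e-02 -3.39407088e-05
 -2.36001864e-05  1.01997536e+00]
```

>>> move_arm:
  moves:
    - [[-0.034,0.041,-0.003,0,0,0.08],[-0.068,0.082,-0.005,0,0,0.16],[-0.102,0.123,-0.007,0,0,0.24],[-0.136,0.164,-0.009,0,0,0.32],[-0.17,0.205,-0.011,0,0,0.4],[-0.204,0.246,-0.013,0,0,0.48],[-0.238,0.287,-0.015,0,0,0.56],[-0.272,0.328,-0.018,0,0,0.64],[-0.306,0.369,-0.02,0,0,0.72],[-0.34,0.41,-0.022,0,0,0.8],[-0.374,0.451,-0.024,0,0,0.88],[-0.408,0.492,-0.027,0,0,0.96],[-0.443,0.531,-0.029,0,0,1.02],[-0.443,0.531,-0.029,0,0,1.02],[-0.443,0.531,-0.029,0,0,1.02],[-0.443,0.531,-0.029,0,0,1.02]]

```text
clock: 3.4
eef_pos: [569.4, 2.3, 260.2]
tool_rot: [-3.14, 0.0, 0.183]
force: [-0.7, 0.2, 0.5]
width: 85.3
```

```bash
python3 - <<'E'
from h import *
s=ctrl.read_state();im=get_image("wrist");print(s["clock"],s["eef_pos"],s["tool_rot"],s["qpos"],s["force"])
o,M=wcam(im,s)
cv2.imwrite("pics/w1.png",im["color"])
for t,z in [("pivot",58),("yellow_line",13),("lever_peg",100),("push_plate",60),("jig",0),("spool",0),("screwdriver",0),("capacitor",0)]:
    print(t,[(round(x["score"],2),np.round(x["uv"]),np.round(atz(im,x["uv"],z,o,M),1)) for x in models.place_of("wrist",t)[:2]])
E
```

```text
3.4 [569.4362225    2.30697417 260.16852965] [-3.14044358e+00  4.01562980e-04  1.82560293e-01] [-0.29344295  0.50206713  0.36802783  1.71859652 -0.21406026  0.96114163
  0.33902037] [-0.6827909   0.20208147  0.54967288]
pivot [(0.88, array([333., 209.]), array([596.3, -43.2,  58. ]))]
yellow_line [(0.69, array([377., 198.]), array([660.2, -32.3,  13. ]))]
lever_peg [(0.8, array([304., 182.]), array([553.5,  -3.2, 100. ]))]
push_plate []
jig [(0.75, array([333., 201.]), array([600.1, -52.8,   0. ])), (0.6, array([378., 199.]), array([665.6, -37. ,   0. ]))]
spool [(0.88, array([257.,  97.]), array([470.4,  74.4,   0. ])), (0.71, array([378., 199.]), array([665.7, -37.5,   0. ]))]
screwdriver [(0.57, array([310., 278.]), array([ 589.5, -191.3,    0. ]))]
capacitor [(0.74, array([387., 102.]), array([644.7,  99.7,   0. ]))]
```

View pics/w1.png

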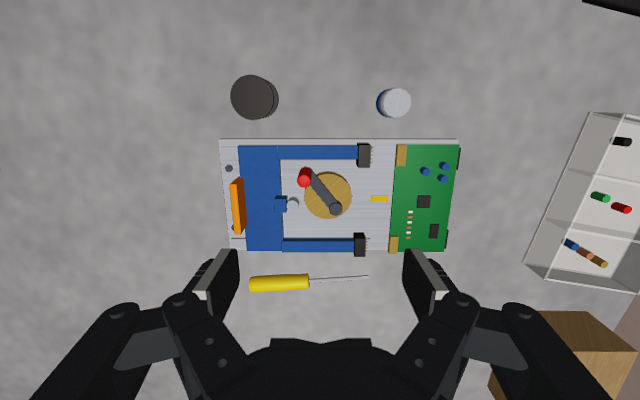

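```bash
python3 - <<'E'
import cv2
i=cv2.imread("pics/w1.png");cv2.imwrite("pics/w1c.png",cv2.resize(i[130:265,210:470],None,fx=3,fy=3,interpolation=cv2.INTER_CUBIC))
E
```

```text
(no output)
```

View pics/w1c.png

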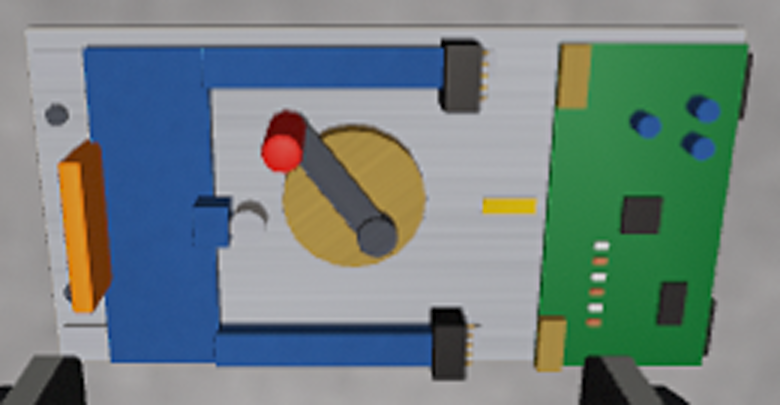

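```bash
python3 - <<'E'
from h import *
from scipy.optimize import least_squares
s=ctrl.read_state();im=get_image("wrist");o,M=wcam(im,s)
pts=[((28,32),(-160,85,12)),((377,237),(0,0,58)),((509,206),(66,0,13)),((60,163),(-135,35,60)),((77,311),(-135,-35,60)),((746,43),(165,80,24)),]
def f(p):
    c,s=np.cos(p[2]),np.sin(p[2]);r=[]
    for u,q in pts: r+=list(proj(im,[p[0]+c*q[0]-s*q[1],p[1]+s*q[0]+c*q[1],q[2]],o,M)-[210+u[0]/3,130+u[1]/3])
    return r
a=least_squares(f,[597,-45,.15]);print(a.x,np.round(a.fun,2))
pk=atz(im,(210+282/3,130+152/3),100,o,M);x=a.x
d=pk[:2]-x[:2];print(pk,np.hypot(*d),np.arctan2(d[1],d[0]),np.arctan2(d[1],d[0])-x[2])
E
```

```text
[ 6.01079461e+02 -4.59902715e+01  1.81928724e-01] [-1.14 -1.15  0.82  0.73  0.68 -0.05 -0.62 -0.   -1.    1.36  1.3  -0.24]
[553.76013464  -3.65678269 100.        ] 63.492069996730606 2.4117499940881992 2.2298212700366467
```

```bash
python3 - <<'E'
from h import *
print(np.round(rows([553.8,-4,140],0.841),4),np.round(rows([553.8,-4,66],0.841),4))
E
```

```text
[-0.0166  0.0017  0.1203 -0.     -0.     -0.6609] [-0.0166  0.0017  0.1943 -0.     -0.     -0.6609]
```

>>> move_arm:
  moves:
    - [[-0.005,0,0.03,0,0,-0.16],[-0.01,0.001,0.06,0,0,-0.32],[-0.014,0.002,0.09,0,0,-0.48],[-0.0166,0.0017,0.115,0,0,-0.66],[-0.0166,0.0017,0.12,0,0,-0.66],[-0.0166,0.0017,0.12,0,0,-0.66],[-0.0166,0.0017,0.12,0,0,-0.66]]
  jaw: 0.4

```text
clock: 4.78
eef_pos: [554.9, -4.1, 141.3]
tool_rot: [3.14, -0.001, 0.838]
force: [0.4, -0.4, 0.5]
width: 34.5
```

```bash
python3 - <<'E'
from h import *
s=ctrl.read_state();im=get_image("wrist");print(s["clock"],s["eef_pos"],s["tool_rot"],s["width"])
o,M=wcam(im,s)
cv2.imwrite("pics/w2.png",im["color"])
print(rows([553.8,-4,66],0.841),proj(im,[553.8,-4,100],o,M),proj(im,s["eef_pos"],o,M))
for t,z in [("pivot",58),("lever_peg",100)]:
    print(t,[(round(x["score"],2),np.round(x["uv"]),np.round(atz(im,x["uv"],z,o,M),1)) for x in models.place_of("wrist",t)[:2]])
E
```

```text
4.775 [554.86076744  -4.09511483 141.34369762] [ 3.13985891e+00 -1.29423018e-03  8.38422607e-01] 34.5072441818585
[-0.00073973 -0.0008464   0.07532328  0.00165809 -0.00131115 -0.00202815] [317.60038579 220.10827119] [318.18465697 250.24742019]
pivot [(0.63, array([316., 262.]), array([596.5, -45.2,  58. ]))]
lever_peg [(0.9, array([319., 221.]), array([554.8,  -3.5, 100. ]))]
```

View pics/w2.png

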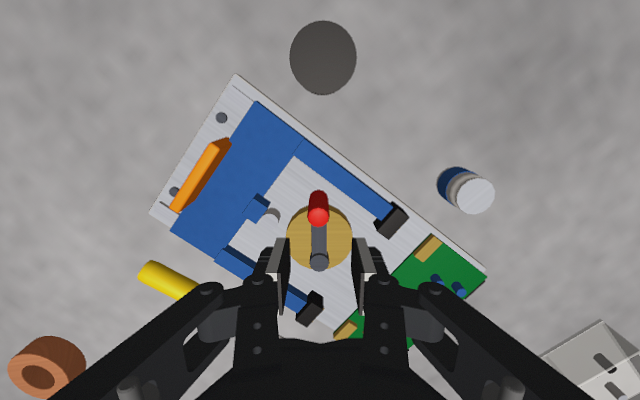

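>>> move_arm:
  moves:
    - [[0,0,0.03,0,0,0],[0,0,0.055,0,0,0],[-0.0007,-0.0008,0.075,0,0,0],[-0.0007,-0.0008,0.075,0,0,0],[-0.0007,-0.0008,0.075,0,0,0]]

```text
clock: 5.55
eef_pos: [553.5, -4.1, 66.1]
tool_rot: [3.141, -0.001, 0.84]
force: [-1.3, 0.4, -0.8]
width: 34.4
```

```bash
python3 - <<'E'
import numpy as np
for t in np.arange(1,13)*.12: print([round(.062*np.sin(t),4),round(.062*(1-np.cos(t)),4),0,0,0,round(t,2)])
E
```

```text
[np.float64(0.0074), np.float64(0.0004), 0, 0, 0, np.float64(0.12)]
[np.float64(0.0147), np.float64(0.0018), 0, 0, 0, np.float64(0.24)]
[np.float64(0.0218), np.float64(0.004), 0, 0, 0, np.float64(0.36)]
[np.float64(0.0286), np.float64(0.007), 0, 0, 0, np.float64(0.48)]
[np.float64(0.035), np.float64(0.0108), 0, 0, 0, np.float64(0.6)]
[np.float64(0.0409), np.float64(0.0154), 0, 0, 0, np.float64(0.72)]
[np.float64(0.0462), np.float64(0.0206), 0, 0, 0, np.float64(0.84)]
[np.float64(0.0508), np.float64(0.0264), 0, 0, 0, np.float64(0.96)]
[np.float64(0.0547), np.float64(0.0328), 0, 0, 0, np.float64(1.08)]
[np.float64(0.0578), np.float64(0.0395), 0, 0, 0, np.float64(1.2)]
[np.float64(0.0601), np.float64(0.0466), 0, 0, 0, np.float64(1.32)]
[np.float64(0.0615), np.float64(0.0539), 0, 0, 0, np.float64(1.44)]
```

>>> move_arm:
  moves:
    - [[0.0074,0.0004,0,0,0,0.12],[0.0147,0.0018,0,0,0,0.24],[0.0218,0.004,0,0,0,0.36],[0.0286,0.007,0,0,0,0.48],[0.035,0.0108,0,0,0,0.6],[0.0409,0.0154,0,0,0,0.72],[0.0462,0.0206,0,0,0,0.84],[0.0508,0.0264,0,0,0,0.96],[0.0547,0.0328,0,0,0,1.08],[0.0578,0.0395,0,0,0,1.2],[0.0578,0.0395,0,0,0,1.2],[0.0578,0.0395,0,0,0,1.2]]

```text
clock: 7.05
eef_pos: [621.2, 13.0, 66.0]
tool_rot: [-3.141, -0.001, -0.358]
force: [-0.1, 0.4, -0.1]
width: 34.2
```

```bash
python3 - <<'E'
from h import *
s=ctrl.read_state();im=get_image("wrist");print(s["clock"],s["eef_pos"],s["tool_rot"],s["qpos"],s["force"])
cv2.imwrite("pics/w3.png",im["color"]);im=get_image("top");cv2.imwrite("pics/t3.png",cv2.resize(im["color"][130:280,240:440],None,fx=3,fy=3))
yaw=s["tool_rot"][2];P=np.array([600,-45.5]);
c,n=np.cos(yaw),np.sin(yaw)
for a in (0.9,0.6,.3,.1,-.05,-.15):
    phi=a+.182;t=P+62*np.array([np.cos(phi),np.sin(phi)]);print(a,np.round(rows([t[0],t[1],66],phi-np.pi/2),4))
E
```

```text
7.05 [621.19635309  12.99074155  65.99870836] [-3.14061529e+00 -1.03312721e-03 -3.57837189e-01] [-0.33440366  0.84708303  0.45422296  1.73805399 -0.54787512  0.6843584
  0.06165294] [-0.09170225  0.35377346 -0.1251261 ]
0.9 [ 0.0089  0.0005 -0.0002 -0.0009 -0.0005  0.1302]
0.6 [ 2.670e-02  5.700e-03 -2.000e-04 -1.000e-03 -3.000e-04  4.302e-01]
0.3 [ 4.220e-02  1.580e-02 -2.000e-04 -1.000e-03 -2.000e-04  7.302e-01]
0.1 [ 5.050e-02  2.500e-02 -2.000e-04 -1.000e-03 -1.000e-04  9.302e-01]
-0.05 [ 5.5500e-02  3.2800e-02 -2.0000e-04 -1.1000e-03 -0.0000e+00  1.0802e+00]
-0.15 [ 5.8200e-02  3.8400e-02 -2.0000e-04 -1.1000e-03  0.0000e+00  1.1802e+00]
```

View pics/w3.png

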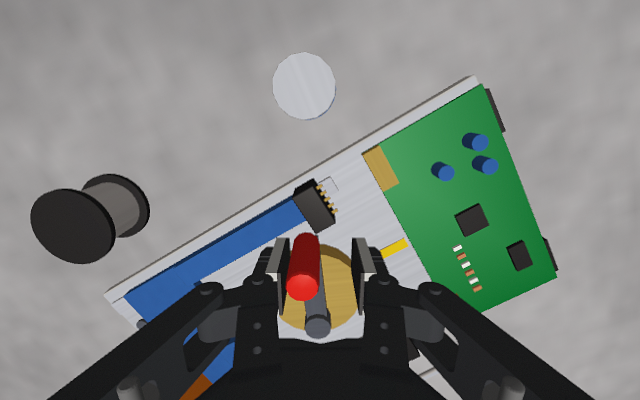

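The peg (top at about 302,287) is held against the left pad and the lever follows the tool, with its pivot at about (317,326). I'll continue the arc.

>>> move_arm:
  moves:
    - [[0.0089,0.0005,0,0,0,0.13],[0.018,0.0025,0,0,0,0.28],[0.0267,0.0057,0,0,0,0.43],[0.035,0.0102,0,0,0,0.58],[0.0422,0.0158,0,0,0,0.73],[0.0465,0.02,0,0,0,0.83],[0.0505,0.025,0,0,0,0.93],[0.0533,0.029,0,0,0,1.0],[0.0555,0.0328,0,0,0,1.08],[0.0582,0.0384,0,0,0,1.18],[0.0582,0.0384,0,0,0,1.18],[0.0582,0.0384,0,0,0,1.18],[0.0582,0.0384,0,0,0,1.18]]

```text
clock: 8.78
eef_pos: [661.8, -43.7, 65.4]
tool_rot: [-3.141, 0.0, -1.539]
force: [-0.3, -0.4, 0.2]
width: 34.5
```

```bash
python3 - <<'E'
from h import *
s=ctrl.read_state();im=get_image("wrist");print(s["clock"],s["eef_pos"],s["tool_rot"],s["qpos"],s["force"])
cv2.imwrite("pics/w4.png",im["color"]);o,M=wcam(im,s)
for t,z in [("pivot",58),("lever_peg",100)]:
    for x in models.place_of("wrist",t)[:2]:
        p=atz(im,x["uv"],z,o,M);d=p[:2]-[600,-45.5];print(t,x["score"],x["uv"],p,np.hypot(*d),np.arctan2(d[1],d[0])-.182)
E
```

```text
8.775 [661.80717011 -43.66908065  65.37015517] [-3.14139619e+00  2.46492697e-04 -1.53879885e+00] [-0.38122151  0.98454267  0.7615497   1.61527543 -0.83022674  0.89322864
 -0.83363353] [-0.26466426 -0.3884878   0.20821369]
pivot 0.86 [316.3, 332.2] [598.71456076 -42.55725686  58.        ] 3.2112444983165718 1.8006330695100838
lever_peg 0.96 [301.6, 297.3] [658.41130586 -34.82686445 100.        ] 59.37841758161472 -0.0012700053443376047
```

View pics/w4.png

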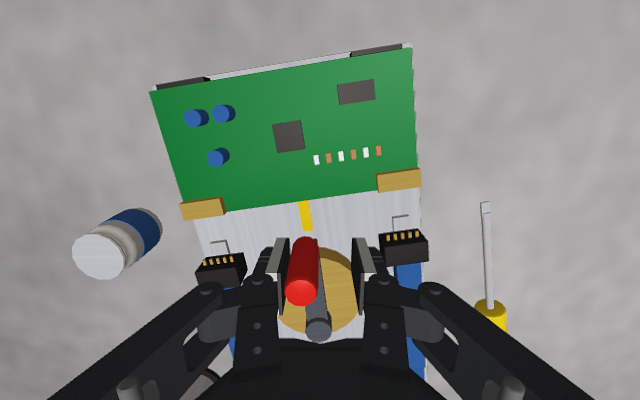

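>>> move_arm:
  moves:
    - [[-0.005,0,0,0,0,0],[-0.005,0,-0.02,0,0,0],[-0.005,0,-0.05,0,0,0],[-0.005,0,-0.085,0,0,0],[-0.005,0,-0.085,0,0,0],[-0.005,0,-0.085,0,0,0]]

```text
clock: 9.68
eef_pos: [661.5, -38.6, 150.8]
tool_rot: [-3.141, 0.0, -1.54]
force: [0.0, 0.1, -0.1]
width: 34.0
```

```bash
python3 - <<'E'
from h import *
s=ctrl.read_state();im=get_image("wrist")
cv2.imwrite("pics/w5.png",im["color"]);o,M=wcam(im,s);print(s["force"])
for t,z in [("pivot",58),("lever_peg",100)]:
    for x in models.place_of("wrist",t)[:2]:
        p=atz(im,x["uv"],z,o,M);d=p[:2]-[600,-45.5];print(t,x["score"],x["uv"],p,np.hypot(*d),np.arctan2(d[1],d[0])-.182)
c,n=np.cos(.182),np.sin(.182)
for jx in (-165,-146,-114,-112): print(jx,np.round(rows([600+c*jx,-45.5+n*jx,150],-1.389),4))
E
```

```text
[ 0.04804783  0.12495449 -0.1040217 ]
pivot 0.91 [320.2, 263.6] [598.21601931 -39.9485737   58.        ] 5.831030879835145 1.6997282652691015
lever_peg 0.72 [316.1, 220.7] [659.70526073 -35.06552912 100.        ] 60.61019997964972 -0.008981043347849882
-165 [ 2.990e-02  2.243e-01 -2.000e-04  1.700e-03  5.000e-04 -1.510e-01]
-146 [ 2.700e-02  2.055e-01 -2.000e-04  1.700e-03  5.000e-04 -1.510e-01]
-114 [ 0.0222  0.1738 -0.0003  0.0017  0.0005 -0.151 ]
-112 [ 0.0219  0.1719 -0.0003  0.0017  0.0005 -0.151 ]
```

View pics/w5.png

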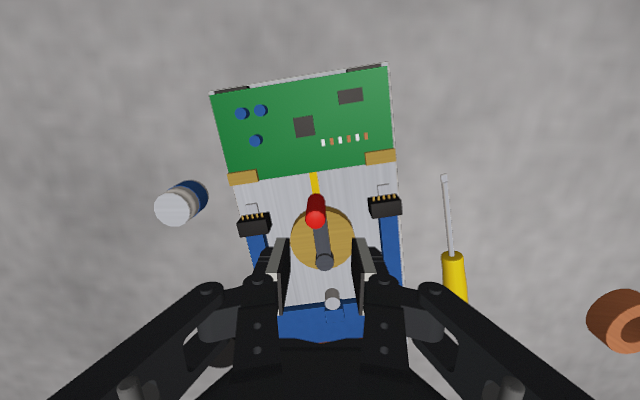

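>>> move_arm:
  moves:
    - [[0.005,0.04,0,0,0,-0.03],[0.011,0.08,0,0,0,-0.06],[0.016,0.12,0,0,0,-0.09],[0.022,0.165,0,0,0,-0.12],[0.027,0.205,0,0,0,-0.15],[0.03,0.224,0,0,0,-0.151],[0.03,0.224,0,0,0,-0.151],[0.03,0.224,0,0,0,-0.151]]
  jaw: 0

```text
clock: 10.82
eef_pos: [439.9, -75.7, 150.2]
tool_rot: [-3.141, -0.001, -1.388]
force: [0.5, -0.6, 0.3]
width: -0.0
```

```bash
python3 - <<'E'
from h import *
s=ctrl.read_state();im=get_image("wrist");print(s["eef_pos"],s["tool_rot"],s["width"],s["force"])
cv2.imwrite("pics/w6.png",im["color"]);o,M=wcam(im,s)
for x in models.place_of("wrist","push_plate")[:2]:
    p=atz(im,x["uv"],60,o,M);d=p[:2]-[600,-45.5];print(x["score"],x["uv"],p,R.from_euler('z',-.182).apply([*d,0]))
c,n=np.cos(.182),np.sin(.182)
for jx in (-165,): print(jx,np.round(rows([600+c*jx,-45.5+n*jx,34],-1.389),4))
print(proj(im,s["eef_pos"],o,M), proj(im,[600-c*135,-45.5-n*135,60],o,M))
E
```

```text
[439.86628019 -75.70480121 150.21222003] [-3.14088107e+00 -6.07189179e-04 -1.38832143e+00] -0.0032566881043221774 [ 0.52668151 -0.62433809  0.30456686]
-165 [-0.0008  0.002   0.1161 -0.0004 -0.0008  0.0011]
[320.83198123 253.1739872 ] [319.75318446 169.58589391]
```

View pics/w6.png

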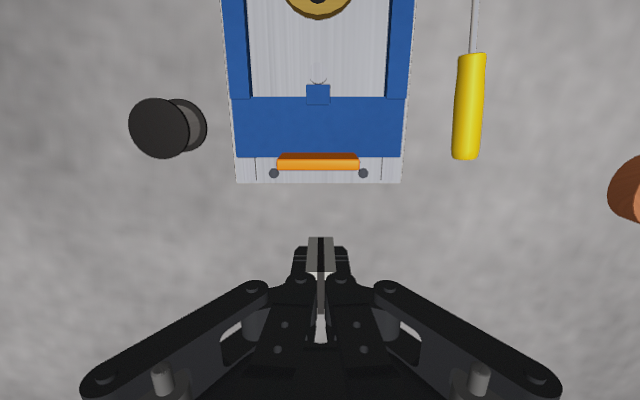

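>>> move_arm:
  moves:
    - [[0,0.002,0.05,0,0,0],[0,0.002,0.1,0,0,0],[0,0.002,0.116,0,0,0],[0,0.002,0.116,0,0,0],[0,-0.004,0.116,0,0,0],[0,-0.01,0.116,0,0,0],[0,-0.014,0.116,0,0,0],[0,-0.018,0.116,0,0,0],[0,-0.022,0.116,0,0,0],[0,-0.026,0.116,0,0,0],[0,-0.03,0.116,0,0,0],[0,-0.034,0.116,0,0,0],[0,-0.038,0.116,0,0,0],[0,-0.042,0.116,0,0,0],[0,-0.044,0.116,0,0,0],[0,-0.046,0.116,0,0,0],[0,-0.046,0.116,0,0,0]]

```text
clock: 13.05
eef_pos: [484.2, -67.2, 34.2]
tool_rot: [-3.141, 0.0, -1.389]
force: [-1.7, 0.4, 0.9]
width: 0.0
```

```bash
cat > chk.py <<'E'
from h import *
import sys
s=ctrl.read_state();im=get_image("wrist");print(s["clock"],s["eef_pos"],s["tool_rot"],s["force"])
print("jig",R.from_euler('z',-.182).apply(s["eef_pos"]-[600,-45.5,0]))
cv2.imwrite(f"pics/w{sys.argv[1]}.png",im["color"])
E
python3 chk.py 7
```

```text
13.05 [484.17512803 -67.20254564  34.22434523] [-3.14127050e+00  9.73373004e-05 -1.38874715e+00] [-1.68319628  0.44122566  0.91481965]
jig [-117.83996323   -0.38015621   34.22434523]
```

View pics/w7.png

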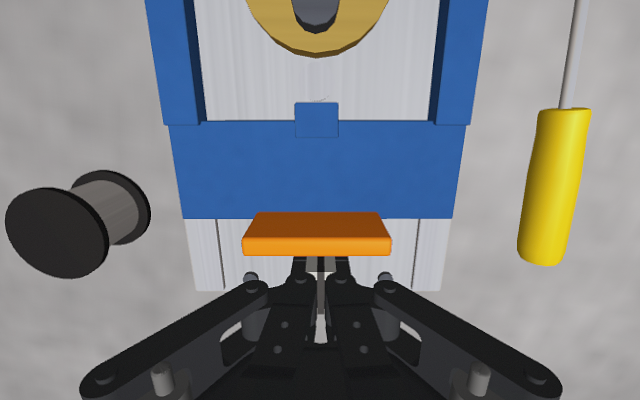

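>>> move_arm:
  moves:
    - [[0,-0.002,0,0,0,0],[0,-0.004,0,0,0,0],[0,-0.004,0,0,0,0],[0,-0.004,0,0,0,0]]

```text
clock: 13.6
eef_pos: [486.0, -66.9, 34.2]
tool_rot: [3.139, 0.001, -1.39]
force: [-7.5, 0.9, 4.5]
width: 0.1
```

>>> move_arm:
  moves:
    - [[0,-0.002,0,0,0,0],[0,-0.002,0,0,0,0],[0,-0.002,0,0,0,0]]

```text
clock: 13.98
eef_pos: [486.0, -66.9, 34.1]
tool_rot: [3.136, 0.002, -1.39]
force: [-10.4, -1.1, 6.6]
width: -0.1
```

>>> move_arm:
  moves:
    - [[0,-0.003,0,0,0,0],[0,-0.003,0,0,0,0],[0,-0.003,0,0,0,0]]

```text
clock: 14.35
eef_pos: [486.0, -66.8, 34.1]
tool_rot: [3.132, 0.003, -1.391]
force: [-17.5, -1.9, 12.0]
width: -0.0
```

>>> move_arm:
  moves:
    - [[0,0.01,0,0,0,0],[0,0.03,0,0,0,0],[0,0.035,-0.02,0,0,0],[0,0.035,-0.07,0,0,0],[0,0.035,-0.12,0,0,0],[0,0.035,-0.16,0,0,0],[0,0.035,-0.18,0,0,0],[0,0.035,-0.18,0,0,0],[0,0.035,-0.18,0,0,0]]

```text
clock: 15.48
eef_pos: [458.5, -71.9, 213.8]
tool_rot: [-3.141, 0.0, -1.389]
force: [0.7, 0.0, -0.6]
width: -0.0
```

```bash
python3 chk.py 8; python3 - <<'E'
from h import *
for n in["top","side"]:
    im=get_image(n)["color"];x,y=dict(top=(240,130),side=(240,140))[n]
    cv2.imwrite(f"pics/{n}8.png",cv2.resize(im[y:y+150,x:x+200],None,fx=4,fy=4,interpolation=cv2.INTER_CUBIC))
s=ctrl.read_state();im=get_image("wrist");o,M=wcam(im,s)
c,n=np.cos(.182),np.sin(.182)
for d in(29,32): print(d,[proj(im,[600+c*(d-135)-n*y,-45.5+n*(d-135)+c*y,60],o,M) for y in(35,-35)])
E
```

```text
15.475 [458.49351558 -71.85621482 213.78122501] [-3.14133067e+00  1.40984352e-04 -1.38861937e+00] [ 0.69239452  0.02413813 -0.57449624]
jig [-143.9397093    -0.30867157  213.78122501]
29 [array([286.4434884 , 145.94344985]), array([353.95635089, 145.91729535])]
32 [array([286.33775342, 143.02968241]), array([354.05897813, 143.00323288])]
```

View pics/w8.png

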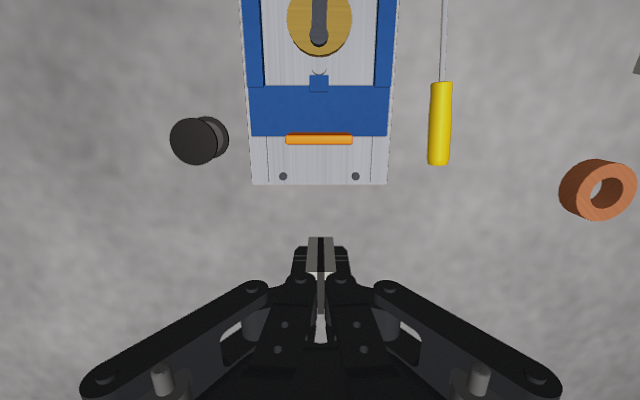

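View pics/side8.png

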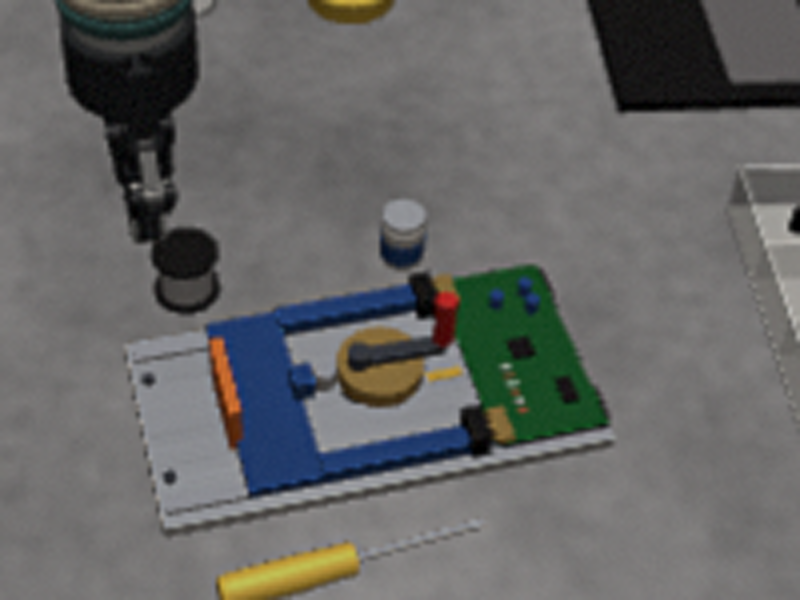

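View pics/top8.png

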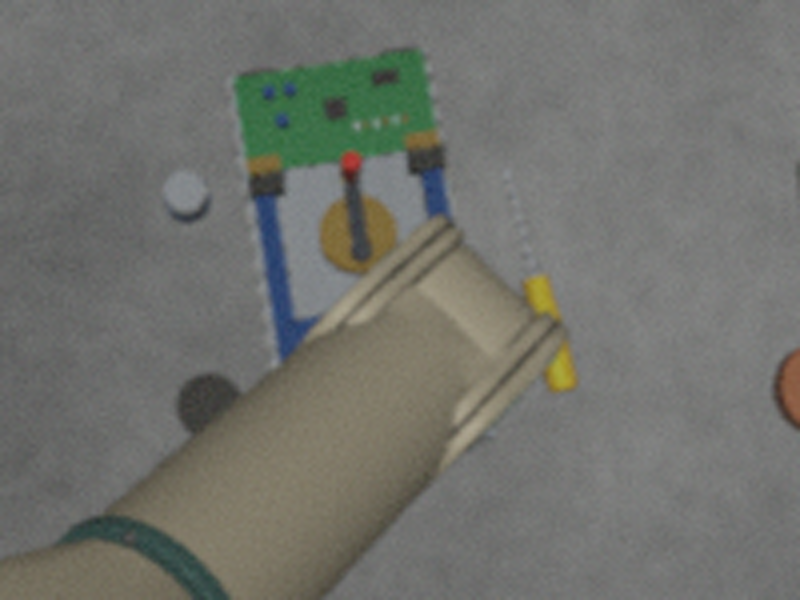

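```bash
python3 - <<'E'
from h import *
for n in(6,8):
    i=cv2.imread(f"pics/w{n}.png");h=cv2.cvtColor(i,cv2.COLOR_BGR2HSV)
    m=cv2.inRange(h,(8,170,100),(18,255,255));m[:100]=0;m[200:]=0;m[:,:260]=0;m[:,380:]=0
    y,x=np.nonzero(m);print(n,x.min(),x.max(),y.min(),y.max(),[np.nonzero(m[:,c])[0][[0,-1]] for c in(300,320,340)])
i=cv2.imread("pics/w8.png");cv2.imwrite("pics/w8c.png",cv2.resize(i[0:160,240:400],None,fx=3.6,fy=3.6,interpolation=cv2.INTER_CUBIC))
im=get_image("wrist");s=ctrl.read_state();o,M=wcam(im,s)
for v in(143.5,144.5,145.5):
    p=atz(im,(320,v),60,o,M);print(v,R.from_euler('z',-.182).apply(p-[600,-45.5,0]))
E
```

```text
6 277 358 153 169 [array([153, 169]), array([153, 169]), array([153, 169])]
8 286 351 133 143 [array([133, 143]), array([133, 143]), array([133, 143])]
143.5 [-1.03481762e+02  3.34270237e-02  6.00000000e+01]
144.5 [-1.04510708e+02  3.42887379e-02  6.00000000e+01]
145.5 [-1.05541807e+02  3.51524149e-02  6.00000000e+01]
```

View pics/w8c.png

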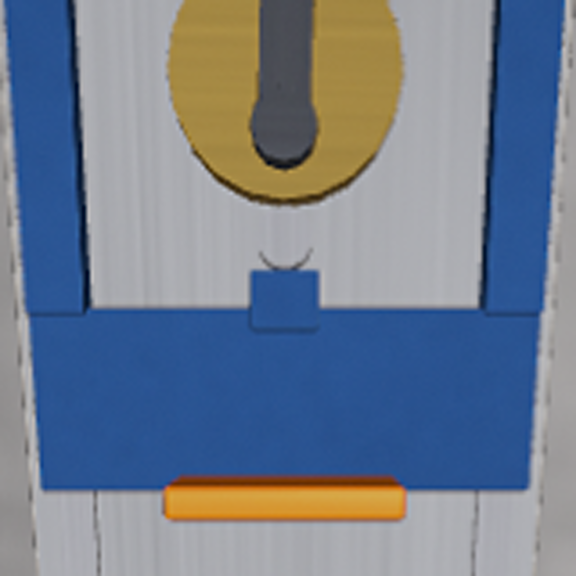

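```bash
python3 -c "
from cell import job
print(job.finish_job())"
```

```text
the job is handed in; nothing more can be done
None
```

The cam is at its low point and the slide is home. I've handed the job in, and it reports no verdict.

- **Cam:** I straddled the red peg with half-open fingertips and pushed it clockwise from about 2.23 rad to about 0. The last measurement read about -0.01 rad, with the lever lying over the yellow line. The slide had not been touched at that point.
- **Slide:** With the fingers shut I pushed the orange plate until it stopped. The TCP did not move any further as the force rose from 7 N to about 18 N along world x (about 21 N in all). I then backed off and lifted clear.
- **Last checks:** The wrist picture put the plate's rear edge about 31 to 31.5 mm forward of its start, on a 32 mm travel and against the 29.5 mm needed. The side view shows both black contact blocks up against the board's edge.
- **Bystanders and board:** The loose things in the last pictures look unmoved. The tape, cup and relay were mostly outside those views, but the arm passed well above them. No move went below the top of the board's parts near the board.
- **Disagreement:** Finger position and half-width alone gave about 30 mm of travel, 1 to 2 mm less than the picture. I relied on the picture and the hard stop.

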